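# Stand the fallen wobble shaker back up on its weighted end

### The job

One of the three wobble-foot chocolate shakers has been knocked off its tray and lies on the counter. Its two capped ends look exactly alike, but a weight sits inside one of them and it can only stand on that end: feel which end is the heavy one, then stand the shaker upright on its heavy end in the gap between the other two, in line with them and clear of both. Never let it drop or fall over, do not knock the other two over or shift them, and leave everything else on the counter where it is.

Things in the scene. Friction and masses are not known exactly. Their poses are not given: they have to be found in the camera images.
- shaker_mid (a point): Centre of the fallen shaker: a closed steel cylinder with like black caps, 130 mm long, 60 mm in diameter, lying on its side (centre 30 mm up; it can roll). The frame's x axis runs along its length. A thin hollow shell of 0.09 kg, with a weight of about 0.6 kg inside one end, 47 mm from the centre towards +x or -x: which, differs from start to start and is neither seen nor told.
- left_shaker_mid (a point): Centre of the standing shaker at the tray's +y end, loose, same make as the fallen one, on its heavy end; z axis up its length, centre 65 mm above the tray floor. The last 14 mm of each end is a round dome (radius 30 mm, no flat foot) inside a shoulder: on the heavy end a shaker rights itself from tilts of up to about 50 degrees, rocking for some seconds; on the light end it topples.
- right_shaker_mid (a point): Centre of the standing shaker at the tray's -y end, same as the other. The two standing shakers are 220 to 245 mm apart, centre to centre; the free gap lies half-way between them.
- tray: Low open wooden tray with a black rubber liner, 130 mm (x) by 440 mm (y), fixed to the counter. Origin at the centre of its underside, z up, y along the row of shakers. The floor is 5 mm above the counter, the rim is 16 mm above the counter and 5 mm thick.
- tamper: Bystander: coffee tamper standing on its 58 mm steel base, dark wooden handle, 94 mm high; origin at the centre of its underside.
- portafilter: Bystander: portafilter, a 72 mm steel basket 40 mm high with a 120 mm black handle along -x; origin at the centre of the basket's underside.
- mug: Bystander: steel mug with a handle at +y, 84 mm across, 95 mm high; origin at the centre of its underside.
Not all that is in view belongs to the job. What is shaped like the part that bears shaker_mid but blue or red is not meant.

How it is judged:
By the outcome, as a careful person would: the job done as asked, in the order asked, and still so for the second after the job is handed in, with the robot touching nothing.
It also fails if it takes over 67 s, if anything falls off the work surface, if the arm or the gripper's body presses on something with over 40 N, if the wrist force passes 120 N, or if a joint passes its speed limit or range.

### The arm

A 6-joint arm with a two-finger parallel gripper is mounted at the origin on the work surface. World frame = base frame: x ahead of the robot, y to its left, z up, the work surface at z = 0. Lengths are in m, angles in rad, forces in N, time in s.
With the tool pointing down it reaches from about 0.325 to 0.875 m from the base axis. Payload 4.4 kg.
Tool frame: the origin (TCP) lies at the very end of the fingers, on their centre line; the grasp point (between the pads) lies 19 mm behind it; z points along the fingers, y is the line along which they close (so a half turn about z gives the same grasp; the last joint's range is limited). The gripper opens to 85 mm and grips with 20 to 120 N. Pads are 22 mm wide; open, the fingers measure 114 mm over their backs; the gripper's body (76 mm by 85 mm) begins 54 mm behind the grasp point. The pads swing forward as they close: fully open they stand 13 mm farther back than shut.
Start: joints at [-1.29, 0.207, 1.542, -0, 1.393, -0.15], TCP at [0.24, -0.522, 0.231] pointing down, gripper open.
Joint ranges: [-2.73, 2.73], [-0.86, 2.22], [0.23, 2.46], [-1.11, 4.25], [0.08, 2.63], [-2.82, 2.82]. Speed limits (rad/s): [2.79, 2.79, 3.14, 3.14, 3.14, 3.14].

### API

Orientations are given as a 3x3 rotation matrix whose columns are the frame's x, y, z axes.
In Python, from cell import env gives the robot as it stands.
- The arm moves only by the tool servo_tool, never from a script. Its argument "plan" is a list of rows, each a list of 3 entries, a list of its own where there are three numbers: the shift along the tool's x, y, z in mm, then the turn, a rotation vector about the tool's x, y, z in rad, then the finger opening in mm, from 0 to 85.4. In form: [[[x, y, z], [ax, ay, az], grip], ...]. A call has exactly 8 rows; each row is the pose to reach, as a shift and turn from the pose commanded when the call began, along the tool's axes at that moment; what a row does not reach only later rows make up. A row lasts 1/12 s, in which the tool goes at most 41.7 mm and 7.16 degrees, less where a joint would pass 70% of its speed; a pose out of reach is approached as far as the arm can. A call with a gripper value outside its range is refused whole. The fingers move at their own pace and stop on an object; "newtons" is the grip in N (left out, the last holds). Time passes only in rows, so rows that repeat a pose let the fingers close, or fill a call up. It gives the time, the measured TCP pose, the force and the opening at its end, in the units of the state.
- env.sense(): the state, without advancing time (a new reading comes with each control period).
- env.snapshot(name): name is "scene" or "side" or "wrist"; returns a dict with "pixels" (480x640x3 uint8, blue, green, red), "fx", "fy", "cx", "cy" (pixels), "pose" (4x4, takes a point from camera to world coordinates). Camera axes: x right, y up, looking along -z (the intrinsics and any distortion apply to the point x, -y, -z); pixel columns grow to the right and rows downward; lengths in m; the calibration is good to about 2 mm. A picture is of the moment at which its call begins. There is no depth.
- env.sign_off(): hands the job in, once; it reports no verdict.
The state is a dict: "clock": time; "joint_positions": joint angles; "qd": joint speeds; "joint_torque": joint torques, N m; "tool_pos": TCP position; "ee_rot": TCP orientation; "force": force on the tool from outside, world axes, zero at the start; "ft_torque": the same for the moment, N m; "width": finger opening in m.
Only numpy, scipy, OpenCV 4.12 (cv2) and the standard library are available. Lean on these libraries where they do the work, as an engineer would, in place of code of your own. Each camera call takes 0.05 s, during which the arm holds its last target. There are 200 camera calls.

## Working session

There is one attempt and no reset: what is moved stays moved. The work goes in short steps, Python scripts to look and compute and a tool call to move; the robot and the scene stay as the last step left them, time stands still between calls to the robot, and variables do not carry over. Pictures are saved under pics/ and viewed, on a budget of 15 in all, crops included, one or two more only if the job needs it, and the job is handed in when it is done.

Besides the shell and the picture viewer there is one more tool, called after ">>>" as name(argument=value, ...) on one line, values as JSON. servo_tool: Moves the arm, as the interface text tells. Its arguments: {"type":"object","properties":{"plan":{"type":"array"},"newtons":{"type":"number"}},"required":["plan"]}

```bash
mkdir -p pics; ls; python3 - <<'E'
from cell import env
import cv2,numpy as np
s=env.sense();print(s)
for n in("scene","side"):
    d=env.snapshot(n);cv2.imwrite(f"pics/{n}0.png",d["pixels"]);print(n,d["fx"],d["fy"],d["cx"],d["cy"],np.round(d["pose"],4).tolist(),[k for k in d])
E
```

```text
pics
{'clock': 0.0, 'joint_positions': array([-1.29049405e+00,  2.07448440e-01,  1.54299679e+00, -3.67242523e-05,
        1.39348522e+00, -1.50494807e-01]), 'qd': array([-1.57300402e-03,  1.04539330e-03,  5.92262008e-04,  1.15955249e-03,
       -6.36962857e-05,  5.44450602e-04]), 'joint_torque': array([ 4.51405240e-04, -3.83028889e+01, -2.91597641e+01, -1.67036719e-04,
        1.05184800e-02,  1.62048354e-05]), 'tool_pos': array([ 0.23988241, -0.52171945,  0.2300893 ]), 'ee_rot': array([[ 9.08630565e-01,  4.17600326e-01, -6.81481780e-04],
       [ 4.17600763e-01, -9.08627867e-01,  2.23656235e-03],
       [ 3.14775830e-04, -2.31679622e-03, -9.99997267e-01]]), 'force': array([ 0.49252547,  0.58448162, -0.00896603]), 'ft_torque': array([-0.07565875, -0.02035877,  0.02949958]), 'width': 0.08538693345008119}
scene 445.8132665288793 445.8132665288793 323.3290235274577 247.1424205238467 [[-0.8938, -0.3293, 0.3044, 0.8794], [0.4483, -0.6712, 0.5904, 0.6745], [0.0099, 0.6641, 0.7476, 0.9238], [0.0, 0.0, 0.0, 1.0]] ['pixels', 'fx', 'fy', 'cx', 'cy', 'pose']
side 470.45078719358185 470.45078719358185 318.48457140617 238.8215566504901 [[-0.9427, 0.181, -0.2803, 0.2267], [-0.3333, -0.5497, 0.766, 0.8032], [-0.0154, 0.8155, 0.5785, 0.6953], [0.0, 0.0, 0.0, 1.0]] ['pixels', 'fx', 'fy', 'cx', 'cy', 'pose']
```

View pics/scene0.png

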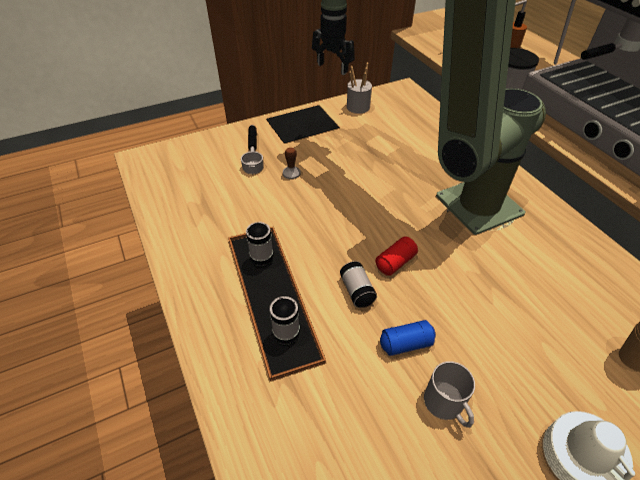

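View pics/side0.png

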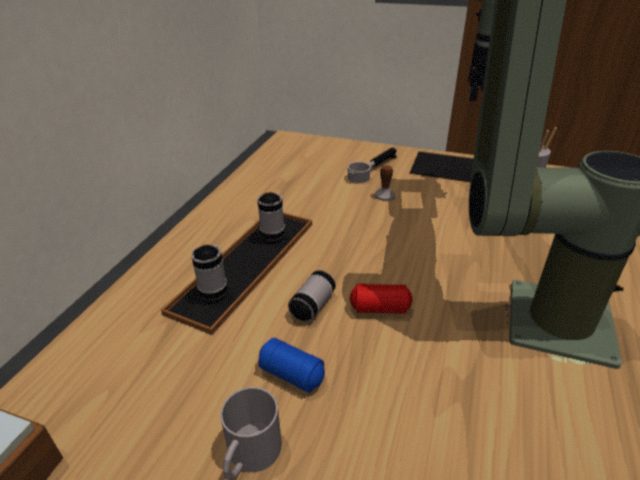

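The candidates for the fallen shaker in the scene picture are the steel cylinder with black caps at (358,284), the red one at (397,256) and the blue one at (408,338). The upright shakers are at (260,243) and (285,318). I choose the steel one lying on the wood at (358,284), which the side view shows at (312,297).

```bash
cat > h.py <<'E'
import numpy as np, cv2
def ray(d,p):
    T=np.array(d["pose"]);v=np.array([(p[0]-d["cx"])/d["fx"],-(p[1]-d["cy"])/d["fy"],-1.])
    return T[:3,3],T[:3,:3]@v
def plane(d,p,z):
    o,v=ray(d,p);return o+v*(z-o[2])/v[2]
def tri(a,p,b,q):
    o,v=ray(a,p);o2,w=ray(b,q)
    s=np.linalg.lstsq(np.c_[v,-w],o2-o,rcond=None)[0]
    A,B=o+v*s[0],o2+w*s[1];return (A+B)/2,np.linalg.norm(A-B)
def proj(d,P):
    T=np.array(d["pose"]);c=T[:3,:3].T@(np.array(P)-T[:3,3])
    return np.array([d["cx"]-d["fx"]*c[0]/c[2],d["cy"]+d["fy"]*c[1]/c[2]])
def blob(d,roi,lo,hi):
    x0,y0,x1,y1=roi;im=d["pixels"][y0:y1,x0:x1]
    m=cv2.inRange(cv2.cvtColor(im,cv2.COLOR_BGR2HSV),lo,hi)
    n,l,st,c=cv2.connectedComponentsWithStats(m);i=1+np.argmax(st[1:,4])
    cs,_=cv2.findContours((l==i).astype(np.uint8),cv2.RETR_EXTERNAL,cv2.CHAIN_APPROX_NONE)
    ct=max(cs,key=cv2.contourArea)+np.array([x0,y0])
    return c[i]+[x0,y0],st[i,4],cv2.minAreaRect(ct)
E
python3 - <<'E'
from cell import env
from h import *
a,b=env.snapshot("scene"),env.snapshot("side")
lo,hi=(0,0,70),(180,60,255)
R={}
for n,ra,rb in(("fallen",(335,255,382,312),(285,265,342,325)),("near",(265,292,305,345),(188,240,230,305)),("far",(242,218,278,268),(252,190,290,245))):
    for nm,lo_,hi_ in(("band",(0,0,70),(180,70,255)),("whole",(0,0,0),(180,75,255))):
        A=blob(a,ra,lo_,hi_);B=blob(b,rb,lo_,hi_)
        P,e=tri(a,A[2][0],b,B[2][0]);print(n,nm,A,B,P.round(4),round(e,4))
im=np.hstack([cv2.resize(a["pixels"][215:350,235:440],None,fx=2.6,fy=2.6),]);cv2.imwrite("pics/c1.png",im)
# tray corners via black mask
E
```

```text
fallen band (array([355.69574037, 278.27180527]), np.int32(493), ((355.9897155761719, 278.77740478515625), (25.573020935058594, 22.179838180541992), 65.55604553222656)) (array([316.3447205 , 288.55590062]), np.int32(644), ((316.3049011230469, 289.2439270019531), (27.642757415771484, 28.423627853393555), 38.65980529785156)) [0.4905 0.102  0.033 ] 0.0008
fallen whole (array([357.4609375 , 283.20200893]), np.int32(896), ((357.4238586425781, 283.8407897949219), (45.65583801269531, 23.808502197265625), 64.44003295898438)) (array([313.04892704, 293.70042918]), np.int32(1165), ((312.1230163574219, 295.0252380371094), (28.75678062438965, 52.683326721191406), 38.1572265625)) [0.4941 0.1163 0.0291] 0.0015
near band (array([283.23333333, 307.73809524]), np.int32(210), ((283.0, 307.5), (23.0, 28.0), 90.0)) (array([215.1627907 , 281.38372093]), np.int32(258), ((215.86993408203125, 281.3154602050781), (18.236148834228516, 30.770883560180664), 33.023868560791016)) [0.7    0.1309 0.0445] 0.0401
near whole (array([283.41851651, 318.75094748]), np.int32(1847), ((284.5, 318.0), (52.0, 39.0), 90.0)) (array([210.8106576 , 276.17970522]), np.int32(1764), ((208.49998474121094, 274.5), (40.99999237060547, 58.99999237060547), -0.0)) [0.7075 0.1572 0.0672] 0.0127
far band (array([259.07216495, 233.25773196]), np.int32(97), ((258.1538391113281, 231.7307586669922), (16.363656997680664, 22.74271011352539), 56.3099365234375)) (array([276.56830601, 222.6284153 ]), np.int32(183), ((275.5, 221.5), (21.865066528320312, 15.617903709411621), 80.53767395019531)) [ 0.6671 -0.114   0.0539] 0.0388
far whole (array([259.02779984, 246.92613185]), np.int32(1259), ((259.5, 244.5), (45.0, 35.0), 90.0)) (array([271.56934307, 221.30413625]), np.int32(1233), ((270.5, 219.0), (50.0, 37.0), 90.0)) [ 0.675  -0.0827  0.0625] 0.0066
```

View pics/c1.png

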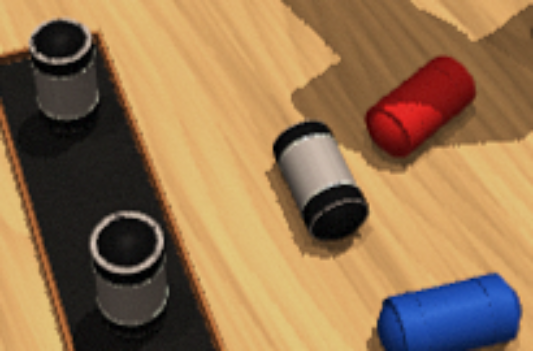

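The crop shows the steel shaker with black caps lying clear of the red and blue ones, so the choice holds. The two-view centre is z=0.029 against the 0.030 it must be. Next I work out the axis direction and the first move.

```bash
cat >> h.py <<'E'
from scipy.spatial.transform import Rotation as Ro
def Rt(az,th,s):
    "tool x at azimuth az (deg) when down, then tilted th deg: tool z leans towards s*x"
    a=np.radians(az);x=np.array([np.cos(a),np.sin(a),0]);z=np.array([0,0,-1.]);
    R=np.c_[x,np.cross(z,x),z]
    return R@Ro.from_rotvec([0,s*np.radians(th),0]).as_matrix()
def go(env,p,R):
    s=env.sense();R0=np.array(s["ee_rot"])
    print("shift mm",(R0.T@(np.array(p)-s["tool_pos"])*1000).round(1),"rotvec",Ro.from_matrix(R0.T@R).as_rotvec().round(3),"t",round(s["clock"],2))
E
python3 - <<'E'
from cell import env
from h import *
a,b=env.snapshot("scene"),env.snapshot("side")
A=blob(a,(335,255,382,312),(0,0,0),(180,75,255))[2];B=blob(b,(285,265,342,325),(0,0,0),(180,75,255))[2]
def ax(d,r):
    p=cv2.boxPoints(r);e=sorted([(np.linalg.norm(p[i]-p[i-1]),i) for i in range(4)])
    m=[(p[i]+p[i-1])/2 for _,i in e[:2]];return [plane(d,q,.03) for q in m]
for d,r in((a,A),(b,B)):
    P,Q=ax(d,r);v=Q-P;print(P,Q,np.linalg.norm(v),np.degrees(np.arctan2(v[1],v[0]))%180)
P,e=tri(a,(352.3,268.8),b,(323,279));Q,e2=tri(a,(365.8,300.4),b,(303,307));print(P,Q,e,e2)
w=env.snapshot("wrist");print(np.round(w["pose"],3).tolist(),w["fx"])
go(env,[.494,.116,.23],Rt(80,0,1))
E
```

```text
[0.48404845 0.0463581  0.03      ] [0.50325828 0.18025956 0.03      ] 0.1352723764629911 81.83591476071244
[0.50434512 0.18666665 0.03      ] [0.48117518 0.0444532  0.03      ] 0.1440885491448952 80.74646456956428
[0.48559612 0.07340077 0.03915183] [0.49880274 0.16521344 0.03194577] 0.0016354142299771827 0.008479394339138102
[[0.417, 0.878, 0.236, 0.299], [-0.909, 0.403, 0.107, -0.495], [-0.001, -0.259, 0.966, 0.373], [0.0, 0.0, 0.0, 1.0]] 347.9224795385128
shift mm [ 497.3 -474.     1.3] rotvec [-0.    -0.    -0.966] t 0.35
```

>>> servo_tool(plan=[[[35,-33,0],[0,0,0],85],[[63,-60,0],[0,0,0],85],[[91,-87,0],[0,0,0],85],[[119,-113,0],[0,0,0],85],[[147,-140,0],[0,0,0],85],[[175,-167,0],[0,0,0],85],[[203,-193,0],[0,0,0],85],[[231,-220,0],[0,0,0],85]])

```text
clock: 1.02
tool_pos: [0.3585, -0.2245, 0.2315]
ee_rot: [[0.909, 0.417, 0.001], [0.417, -0.909, -0.001], [0.0, 0.001, -1.0]]
force: [0.9, -0.2, 0.2]
width: 0.0852
```

>>> servo_tool(plan=[[[28,-27,0],[0,0,0],85],[[56,-54,0],[0,0,0],85],[[85,-80,0],[0,0,0],85],[[113,-107,0],[0,0,0],85],[[141,-134,0],[0,0,0],85],[[169,-161,0],[0,0,0],85],[[197,-188,0],[0,0,0],85],[[225,-214,0],[0,0,0],85]])

```text
clock: 1.68
tool_pos: [0.4735, 0.0644, 0.2316]
ee_rot: [[0.908, 0.418, 0.001], [0.418, -0.908, -0.0], [0.001, 0.0, -1.0]]
force: [0.3, -0.2, 0.6]
width: 0.0849
```

>>> servo_tool(plan=[[[10,-10,0],[0,0,-0.12],85],[[20,-20,0],[0,0,-0.24],85],[[30,-30,0],[0,0,-0.36],85],[[41,-40,0],[0,0,-0.48],85],[[41,-40,0],[0,0,-0.6],85],[[41,-40,0],[0,0,-0.72],85],[[41,-40,0],[0,0,-0.84],85],[[41,-40,0],[0,0,-0.96],85]])

```text
clock: 2.35
tool_pos: [0.4937, 0.116, 0.2313]
ee_rot: [[0.173, 0.985, -0.0], [0.985, -0.173, -0.0], [-0.0, -0.0, -1.0]]
force: [-0.0, 0.7, -0.2]
width: 0.0852
```

```bash
python3 - <<'E'
from cell import env
from h import *
w=env.snapshot("wrist");cv2.imwrite("pics/w1.png",w["pixels"])
s=env.sense();print(s["tool_pos"],s["joint_positions"].round(3),s["force"],s["ft_torque"],s["clock"])
print(proj(w,[.4935,.1145,.03]), proj(w,[.7075,.157,.07]),proj(w,[.675,-.083,.07]))
E
```

```text
[0.49374945 0.11589389 0.23129241] [ 0.06   0.062  1.705 -0.     1.375  0.23 ] [-0.18951087 -0.44933968 -0.5736744 ] [-0.03753661  0.00371168 -0.01221436] 2.4
[319.33813675 212.56356299] [563.49967413 128.64338951] [529.38253294 378.43324224]
```

View pics/w1.png

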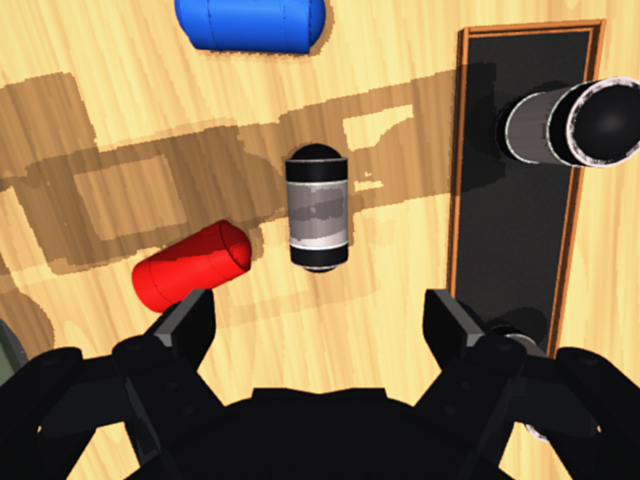

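The wrist view shows the shaker from (317,144) to (320,272), with red to its left at (192,265), blue above and the tray on the right.

```bash
python3 - <<'E'
from cell import env
from h import *
w=env.snapshot("wrist")
P=plane(w,(316.8,144),.03);Q=plane(w,(319.5,272),.03);v=P-Q
print(P,Q,np.linalg.norm(v),np.degrees(np.arctan2(v[1],v[0])))
p1=[plane(w,q,.03) for q in((286,165),(348,165),(289,258),(349,258))];print(np.round(p1,4))
c=(P+Q)/2
go(env,[c[0],c[1],.012],Rt(81,0,1))
# tray rim outer corners at z=.016
for q in((460,28),(604,20)):print(plane(w,q,.016))
E
```

```text
[0.50237898 0.18035016 0.03      ] [0.48292928 0.05183469 0.03      ] 0.1299789063636457 81.39408607137453
[[0.4696 0.1661 0.03  ]
 [0.5288 0.1559 0.03  ]
 [0.4543 0.0725 0.03  ]
 [0.5158 0.0619 0.03  ]]
shift mm [  0.   -1.1 219.3] rotvec [ 0.    -0.    -0.023] t 2.45
[0.64918365 0.25925083 0.016     ]
[0.77894104 0.24349337 0.016     ]
```

>>> servo_tool(plan=[[[0,-1,35],[0,0,-0.02],85],[[0,-1,70],[0,0,-0.02],85],[[0,-1,105],[0,0,-0.02],85],[[0,-1,135],[0,0,-0.02],85],[[0,-1,165],[0,0,-0.02],85],[[0,-1,190],[0,0,-0.02],85],[[0,-1,208],[0,0,-0.02],85],[[0,-1,217],[0,0,-0.02],85]])

```text
clock: 3.12
tool_pos: [0.4905, 0.1157, 0.0115]
ee_rot: [[0.162, 0.987, -0.005], [0.987, -0.162, -0.0], [-0.001, -0.005, -1.0]]
force: [0.3, 0.6, 0.0]
width: 0.0853
```

>>> servo_tool(plan=[[[0,0,0],[0,0,0],70],[[0,0,0],[0,0,0],64],[[0,0,0],[0,0,0],58],[[0,0,0],[0,0,0],50],[[0,0,0],[0,0,0],50],[[0,0,0],[0,0,0],50],[[0,0,0],[0,0,0],50],[[0,0,0],[0,0,0],50]], newtons=60)

```text
clock: 3.78
tool_pos: [0.4938, 0.1161, 0.0157]
ee_rot: [[0.16, 0.987, 0.002], [0.987, -0.16, 0.0], [0.001, 0.002, -1.0]]
force: [-2.3, -0.7, 6.2]
width: 0.058
```

```bash
python3 - <<'E'
from cell import env
s=env.sense()
for k in("tool_pos","force","ft_torque","width","clock"):print(k,s[k])
E
```

```text
tool_pos [0.49378556 0.11607251 0.01569912]
force [-2.26733053 -0.69450344  6.19682225]
ft_torque [-0.03271329  0.36926735 -0.10561774]
width 0.05803155797504414
clock 3.7833
```

>>> servo_tool(plan=[[[0,0,-2],[0,0,0],50],[[0,0,-5],[0,0,0],50],[[0,0,-9],[0,0,0],50],[[0,0,-12],[0,0,0],50],[[0,0,-15],[0,0,0],50],[[0,0,-15],[0,0,0],50],[[0,0,-15],[0,0,0],50],[[0,0,-15],[0,0,0],50]])

```text
clock: 4.45
tool_pos: [0.4926, 0.116, 0.0291]
ee_rot: [[0.159, 0.987, -0.0], [0.987, -0.159, 0.0], [-0.0, -0.0, -1.0]]
force: [-0.3, 0.6, -6.6]
width: 0.0581
```

```bash
python3 - <<'E'
from cell import env
import cv2
s=env.sense()
for k in("tool_pos","force","ft_torque","width","clock"):print(k,s[k])
d=env.snapshot("wrist");cv2.imwrite("pics/w2.png",d["pixels"])
for _ in range(3):
  env.snapshot("wrist");s=env.sense();print(s["force"],s["ft_torque"])
E
```

```text
tool_pos [0.49258801 0.11596241 0.02912336]
force [-0.2702542   0.64742746 -6.55829109]
ft_torque [ 0.29373859 -0.03460095 -0.01335092]
width 0.05812144967753422
clock 4.45
[-0.16783756  0.37716956 -6.79710612] [ 0.29445935 -0.08091848  0.01503466]
[-0.63247118  0.60174249 -7.7155872 ] [ 0.29920195 -0.10457766 -0.05459549]
[ 0.68361865  0.15176163 -7.56118094] [ 0.23839355 -0.02572631  0.05490174]
```

View pics/w2.png

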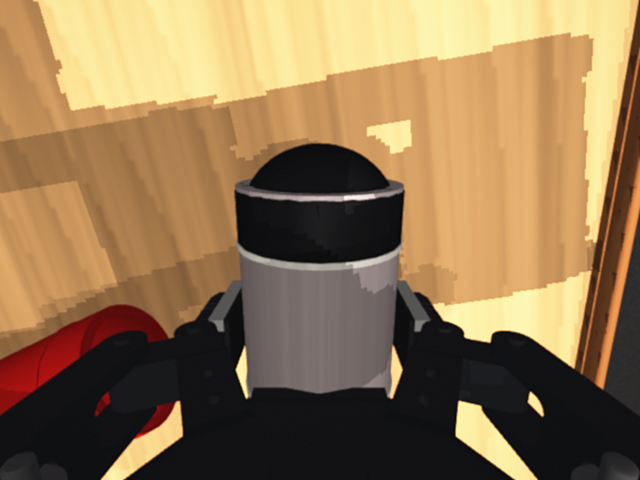

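The lift shows 6.8 N of weight and a moment of +0.29 N m about x. That puts the heavy end towards -y, which is tool -x. I'll set it down, tilt the tool and regrasp nearer the light (+y) end, which should raise the moment and confirm this.

>>> servo_tool(plan=[[[0,0,3],[0,0,0],50],[[0,0,6],[0,0,0],50],[[0,0,9],[0,0,0],50],[[0,0,12],[0,0,0],50],[[0,0,14],[0,0,0],50],[[0,0,15],[0,0,0],50],[[0,0,15],[0,0,0],50],[[0,0,15],[0,0,0],50]])

```text
clock: 5.32
tool_pos: [0.4927, 0.1164, 0.0157]
ee_rot: [[0.159, 0.987, -0.001], [0.987, -0.159, 0.0], [0.0, -0.001, -1.0]]
force: [-3.9, 1.7, 7.5]
width: 0.058
```

>>> servo_tool(plan=[[[0,0,0],[0,0,0],60],[[0,0,0],[0,0,0],63],[[0,0,0],[0,0,0],67],[[0,0,0],[0,0,0],72],[[0,0,0],[0,0,0],77],[[0,0,0],[0,0,0],85],[[0,0,0],[0,0,0],85],[[0,0,0],[0,0,0],85]])

```text
clock: 5.98
tool_pos: [0.4928, 0.1159, 0.0143]
ee_rot: [[0.159, 0.987, 0.0], [0.987, -0.159, -0.0], [-0.0, 0.0, -1.0]]
force: [-0.9, -0.9, 0.2]
width: 0.0852
```

```bash
python3 - <<'E'
from cell import env
from h import *
w=env.snapshot("wrist");cv2.imwrite("pics/w3.png",w["pixels"])
s=env.sense();print(s["tool_pos"],s["joint_positions"].round(3),s["width"])
m=blob(w,(180,100,460,280),(0,0,0),(180,75,255));print(m)
for n in("scene","side"):
    d=env.snapshot(n);roi=(335,255,382,312) if n=="scene" else (285,265,342,325)
    print(n,blob(d,roi,(0,0,0),(180,75,255)))
R=Rt(81.3,30,-1);u=np.array([np.cos(np.radians(81.4)),np.sin(np.radians(81.4)),0])
G=np.array([.4927,.1161,.033])+.015*u
go(env,G+.019*R[:,2],R)
E
```

```text
[0.49277263 0.11590148 0.01423439] [ 0.06   0.358  1.866 -0.     0.917  0.22 ] 0.08490188321188676
(array([321.38376683, 217.76378909]), np.int32(19762), ((321.5, 211.0), (136.0, 169.0), 90.0))
scene (array([357.13235294, 276.0868984 ]), np.int32(1496), ((358.0, 280.5), (51.0, 46.0), 90.0))
side (array([316.3689769, 288.7029703]), np.int32(1515), ((314.0, 293.0), (56.0, 54.0), 90.0))
shift mm [ 5.7 -0.1 -2.3] rotvec [-0.002 -0.524 -0.008] t 6.13
```

>>> servo_tool(plan=[[[1,0,-1],[0,-0.07,0],85],[[2,0,-2],[0,-0.14,0],85],[[3,0,-2],[0,-0.21,-0.01],85],[[4,0,-2],[0,-0.28,-0.01],85],[[5,0,-2],[0,-0.35,-0.01],85],[[6,0,-2],[0,-0.42,-0.01],85],[[6,0,-2],[0,-0.48,-0.01],85],[[6,0,-2],[0,-0.52,-0.01],85]])

```text
clock: 6.8
tool_pos: [0.4939, 0.1228, 0.016]
ee_rot: [[0.128, 0.989, -0.076], [0.857, -0.149, -0.493], [-0.499, -0.002, -0.867]]
force: [0.4, 0.2, -0.2]
width: 0.0852
```

>>> servo_tool(plan=[[[0,0,0],[0,0,0],72],[[0,0,0],[0,0,0],65],[[0,0,0],[0,0,0],58],[[0,0,0],[0,0,0],50],[[0,0,0],[0,0,0],50],[[0,0,0],[0,0,0],50],[[0,0,0],[0,0,0],50],[[0,0,0],[0,0,0],50]], newtons=100)

```text
clock: 7.47
tool_pos: [0.4939, 0.122, 0.0167]
ee_rot: [[0.13, 0.989, -0.076], [0.858, -0.15, -0.49], [-0.496, -0.002, -0.868]]
force: [-0.8, 3.3, 4.0]
width: 0.0578
```

```bash
python3 - <<'E'
from cell import env
from h import *
s=env.sense();print(s["tool_pos"],s["ee_rot"].round(3).tolist(),s["joint_positions"].round(3),s["force"],s["ft_torque"],s["width"])
R=s["ee_rot"];go(env,s["tool_pos"]+np.array([0,0,.05]),R);go(env,s["tool_pos"]+np.array([0,0,.15]),R)
w=env.snapshot("side");cv2.imwrite("pics/s4.png",cv2.resize(w["pixels"][180:400,170:460],None,fx=2.5,fy=2.5))
E
```

```text
[0.49387758 0.12200183 0.01673549] [[0.13, 0.989, -0.076], [0.858, -0.15, -0.49], [-0.496, -0.002, -0.868]] [ 0.344  0.558  1.665 -0.482  1.226  0.73 ] [-0.79457257  3.31860565  3.98330137] [ 0.53130606  0.28087248 -0.22079276] 0.057760398913392796
shift mm [-24.8  -0.1 -43.4] rotvec [0. 0. 0.] t 7.47
shift mm [ -74.4   -0.3 -130.2] rotvec [0. 0. 0.] t 7.47
```

View pics/s4.png

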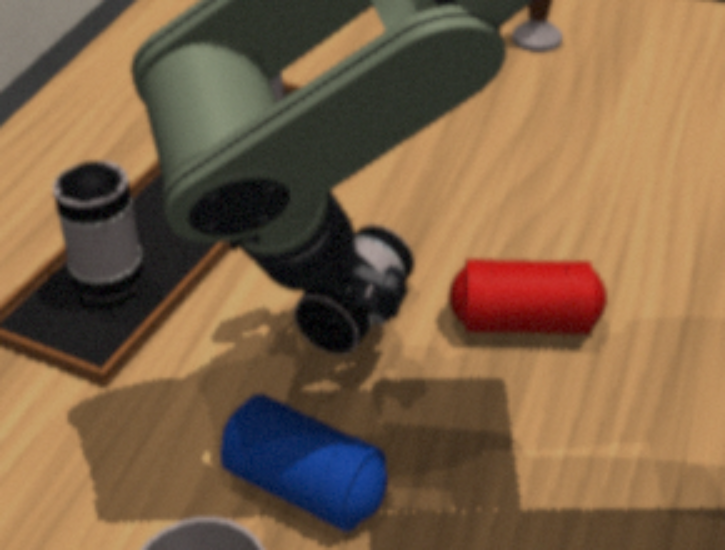

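It is gripped with the tool leaning over the light end and nothing else touched. Now I lift and check the moment.

>>> servo_tool(plan=[[[-2,0,-3],[0,0,0],50],[[-5,0,-9],[0,0,0],50],[[-10,0,-18],[0,0,0],50],[[-15,0,-26],[0,0,0],50],[[-20,0,-35],[0,0,0],50],[[-25,0,-43],[0,0,0],50],[[-25,0,-43],[0,0,0],50],[[-25,0,-43],[0,0,0],50]])

```text
clock: 8.18
tool_pos: [0.4947, 0.1219, 0.0671]
ee_rot: [[0.13, 0.989, -0.074], [0.859, -0.15, -0.49], [-0.495, -0.0, -0.869]]
force: [-0.0, -0.6, -6.3]
width: 0.0573
```

```bash
python3 - <<'E'
from cell import env
from h import *
for _ in range(3):
  s=env.sense();print(s["force"],s["ft_torque"]);env.snapshot("wrist")
print(s["tool_pos"])
w=env.snapshot("wrist");cv2.imwrite("pics/w5.png",w["pixels"])
R=s["ee_rot"];go(env,s["tool_pos"]+np.array([0,0,.16]),R)
E
```

```text
[-0.03519848 -0.59609635 -6.33575744] [ 1.21179494 -0.18808896  0.01113414]
[-0.16817938 -0.23330626 -7.93794503] [ 1.17305646e+00 -1.15323913e-01 -4.02320613e-04]
[ 0.34230293 -0.1557451  -7.47059912] [ 1.18193486 -0.18216714 -0.02491322]
[0.49346483 0.12153722 0.06583564]
shift mm [ -79.6   -0.3 -139.3] rotvec [-0.001  0.001  0.001] t 8.38
```

View pics/w5.png

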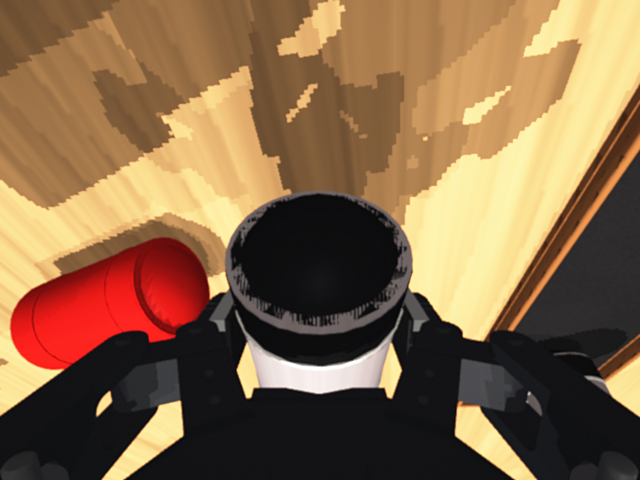

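The moment (1.18 N m at 6.8 N) fits the heavy end at -y. The end face's ellipse ratio of about 0.73 fits a level shaker, so it has not pivoted. Next I raise it and go to a hover before the gap.

>>> servo_tool(plan=[[[-8,0,-14],[0,0,0],50],[[-18,0,-31],[0,0,0],50],[[-29,0,-50],[0,0,0],50],[[-40,0,-70],[0,0,0],50],[[-52,0,-90],[0,0,0],50],[[-64,0,-110],[0,0,0],50],[[-74,0,-128],[0,0,0],50],[[-80,0,-139],[0,0,0],50]])

```text
clock: 9.05
tool_pos: [0.4946, 0.1212, 0.2283]
ee_rot: [[0.13, 0.989, -0.075], [0.858, -0.15, -0.491], [-0.496, -0.001, -0.868]]
force: [1.4, -0.3, -6.7]
width: 0.0575
```

```bash
python3 - <<'E'
from cell import env
from h import *
s=env.sense();print(s["tool_pos"],s["joint_positions"].round(3),s["force"],s["ft_torque"],s["width"])
go(env,[.49,.10,.24],Rt(81.3,0,1));go(env,[.56,.05,.26],Rt(-7,0,1))
R=Rt(81.3,0,1);print(R.T@(np.array([.56,.05,.26])-[.49,.10,.24]))
# candidate regions of standing shakers for measuring
E
```

```text
[0.49459865 0.12118865 0.22834004] [ 0.342  0.271  1.557 -0.452  1.577  0.551] [ 1.42331376 -0.28019678 -6.71945491] [ 1.16305083 -0.28014282  0.05709801] 0.057493272623066895
shift mm [-24.6  -1.4   0.6] rotvec [-0.     0.519  0.001] t 9.05
shift mm [-68.3  75.3   2.5] rotvec [0.399 0.412 1.505] t 9.05
[-0.03883644  0.07675761 -0.02      ]
```

>>> servo_tool(plan=[[[-3,0,0],[0,0.05,0],50],[[-6,0,0],[0,0.12,0],50],[[-10,0,0],[0,0.2,0],50],[[-14,-1,0],[0,0.29,0],50],[[-18,-1,0],[0,0.38,0],50],[[-22,-1,0],[0,0.45,0],50],[[-24,-1,0],[0,0.5,0],50],[[-25,-1,0],[0,0.52,0],50]])

```text
clock: 9.72
tool_pos: [0.4884, 0.0979, 0.2379]
ee_rot: [[0.152, 0.988, -0.006], [0.988, -0.152, -0.0], [-0.001, -0.006, -1.0]]
force: [0.4, -0.2, -7.5]
width: 0.0572
```

>>> servo_tool(plan=[[[-2,5,-2],[0,0,0.07],50],[[-5,10,-4],[0,0,0.17],50],[[-8,16,-6],[0,0,0.29],50],[[-12,22,-8],[0,0,0.41],50],[[-16,30,-9],[0,0,0.53],50],[[-18,36,-10],[0,0,0.64],50],[[-20,39,-10],[0,0,0.74],50],[[-20,40,-10],[0,0,0.8],50]])

```text
clock: 10.38
tool_pos: [0.526, 0.0734, 0.2473]
ee_rot: [[0.816, 0.578, -0.006], [0.578, -0.816, -0.002], [-0.006, -0.002, -1.0]]
force: [-0.6, 0.6, -7.5]
width: 0.0575
```

```bash
python3 - <<'E'
from cell import env
from h import *
s=env.sense();print(s["tool_pos"],s["joint_positions"].round(3),s["width"])
go(env,[.56,.05,.26],Rt(-7,0,1))
E
```

```text
[0.5260097  0.07341657 0.24734983] [-0.023  0.105  1.625 -0.002  1.418  0.932] 0.05745101013195666
shift mm [ 14.1  38.7 -12.8] rotvec [0.    0.006 0.738] t 10.38
```

>>> servo_tool(plan=[[[1,4,-1],[0,0,0.06],50],[[3,9,-3],[0,0,0.16],50],[[5,15,-5],[0,0,0.27],50],[[7,21,-7],[0,0,0.39],50],[[10,28,-9],[0,0,0.51],50],[[12,34,-11],[0,0,0.62],50],[[14,38,-13],[0,0,0.7],50],[[14,39,-13],[0,0,0.74],50]])

```text
clock: 11.05
tool_pos: [0.5607, 0.0498, 0.2606]
ee_rot: [[0.992, -0.122, -0.005], [-0.122, -0.992, -0.002], [-0.004, 0.003, -1.0]]
force: [-0.6, -0.3, -7.0]
width: 0.0575
```

```bash
python3 - <<'E'
from cell import env
from h import *
w=env.snapshot("wrist");cv2.imwrite("pics/w6.png",w["pixels"])
s=env.sense();print(s["tool_pos"],s["joint_positions"].round(3),s["width"],s["ee_rot"].round(3).tolist())
print(proj(w,[.7075,.157,.121]),proj(w,[.675,-.083,.121]))
E
```

```text
[0.56036382 0.04989984 0.26038174] [-0.064  0.163  1.533 -0.002  1.452  1.63 ] 0.05733053045520564 [[0.992, -0.122, -0.005], [-0.122, -0.992, -0.002], [-0.005, 0.003, -1.0]]
[147.73379966  46.49609641] [479.09892052  50.98865264]
```

View pics/w6.png

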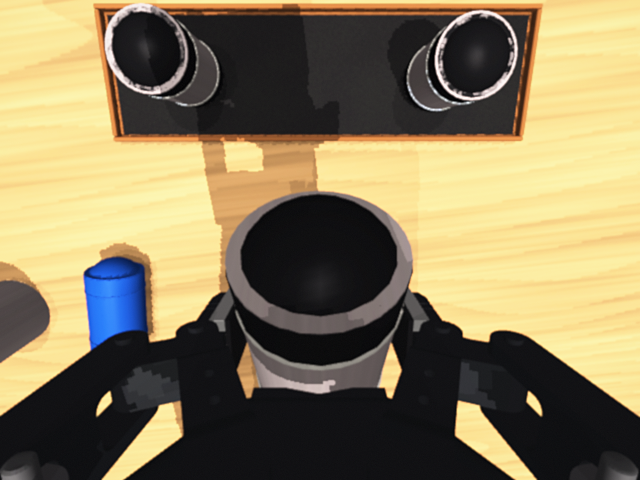

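The view shows both standing shakers, with top rims centred at about (147,50) and (477.5,55), and the held shaker unslipped at (319,262).

```bash
python3 - <<'E'
from cell import env
from h import *
w=env.snapshot("wrist")
L=plane(w,(147,50.5),.121);Rr=plane(w,(477.5,55),.121);v=L-Rr
print(L,Rr,np.linalg.norm(v),np.degrees(np.arctan2(v[1],v[0])))
for q in((107,50),(187,50),(147,4),(147,97)):print(np.linalg.norm(plane(w,q,.121)-L),end=" ")
# tray corners outer z=.016
C=np.array([plane(w,q,.016)[:2] for q in((95,4),(543,5),(117,140),(523,139))]);print("\ntray",C.round(4).tolist(),C.mean(0))
m=(L+Rr)/2;az=np.degrees(np.arctan2(v[1],v[0]))-90;print("mid",m,az)
# shaker centre in tool frame at pick
Rp=np.array([[.13,.989,-.076],[.858,-.15,-.49],[-.496,-.002,-.868]]);tp=np.array([.4939,.122,.0167])
Rp=Ro.from_matrix(Rp).as_matrix();c=Rp.T@(np.array([.4927,.1161,.03])-tp);h=Rp.T@np.array([-np.cos(np.radians(81.4)),-np.sin(np.radians(81.4)),0])
print("c_tool",c,"h",h,"th",np.degrees(np.arctan2(-h[0],h[2])))
np.savez("k.npz",c=c,h=h,m=m,az=az)
E
```

```text
[0.70450232 0.15819683 0.121     ] [ 0.67199698 -0.08156505  0.121     ] 0.24195528147612347 82.27928609977637
0.029112755781318746 0.02921500319513684 0.030005886895329608 0.03198202996986465 
tray [[0.78, 0.2412], [0.726, -0.1914], [0.6535, 0.255], [0.6012, -0.176]] [0.69018369 0.03221354]
mid [0.68824965 0.03831589 0.121     ] -7.720713900223629
c_tool [-0.01181932 -0.0003229  -0.00856384] h [-8.68249056e-01  7.79151594e-04  4.96127977e-01] th 60.255832088291385
```

```bash
python3 - <<'E'
from cell import env
from h import *
k=np.load("k.npz");m=k["m"]
R=Rt(float(k["az"]),60.3,1);print(R@k["h"])
go(env,np.array([m[0],m[1],.24])-R@k["c"],R)
print(np.array([m[0],m[1],.07])-R@k["c"])
E
```

```text
[ 6.59212268e-04 -8.75651143e-04 -9.99999399e-01]
shift mm [142.1  -3.   13.4] rotvec [-0.006  1.058  0.015] t 11.15
[0.70138056 0.03620984 0.07602361]
```

>>> servo_tool(plan=[[[4,0,-2],[0,0.04,0],50],[[11,0,-5],[0,0.1,0],50],[[20,0,-8],[0,0.18,0],50],[[30,-1,-10],[0,0.27,0],50],[[40,-1,-10],[0,0.36,0],50],[[50,-1,-10],[0,0.44,0],50],[[57,-1,-10],[0,0.51,0],50],[[60,-1,-10],[0,0.54,0],50]])

```text
clock: 11.82
tool_pos: [0.6172, 0.0448, 0.2679]
ee_rot: [[0.856, -0.117, 0.503], [-0.1, -0.993, -0.061], [0.507, 0.002, -0.862]]
force: [-0.7, 0.5, -8.0]
width: 0.0574
```

```bash
python3 - <<'E'
from cell import env
from h import *
k=np.load("k.npz");m=k["m"]
R=Rt(float(k["az"]),60.3,1);s=env.sense();print(s["tool_pos"],s["joint_positions"].round(3))
go(env,np.array([m[0],m[1],.24])-R@k["c"],R)
E
```

```text
[0.61718725 0.04478116 0.26787681] [-0.048 -0.031  1.814 -0.05   0.829  1.663]
shift mm [61.9 -1.4 61.7] rotvec [-0.011  0.521  0.014] t 11.82
```

```bash
python3 - <<'E'
import numpy as np
from scipy.optimize import fsolve
D=[(.207448,1.542997,1.393485,np.hypot(.23988,.52172),.23009),(.062,1.705,1.375,np.hypot(.49375,.11589),.2313),(.358,1.866,.917,np.hypot(.49277,.1159),.01423),(.163,1.533,1.452,np.hypot(.56036,.0499),.26038),(-.031,1.814,.829,np.hypot(.61719,.04478),.26788)]
b=.085
A=[];y=[]
for q2,q3,q5,r,z in D:
    r=np.sqrt(r*r-b*b);t=q2+q3;u=t+q5
    A+=[[1,0,np.sin(q2),np.sin(t),np.cos(t),np.sin(u)],[0,1,np.cos(q2),np.cos(t),-np.sin(t),np.cos(u)]];y+=[r,z]
x,res,rk,sv=np.linalg.lstsq(np.array(A),y,rcond=None);print(x.round(3),res,rk,sv.round(3))
a,z0,l2,l3,e,L=x
for th in(60.3,50):
  u=np.pi-np.radians(th);
  for z in(.246,.15,.076):
    r=np.sqrt(.7023**2-b*b)
    f=lambda q:[a+l2*np.sin(q[0])+l3*np.sin(q[0]+q[1])+e*np.cos(q[0]+q[1])+L*np.sin(u)-r, z0+l2*np.cos(q[0])+l3*np.cos(q[0]+q[1])-e*np.sin(q[0]+q[1])+L*np.cos(u)-z]
    q,_,ok,_=fsolve(f,[.1,1.8],full_output=1);print(th,z,q,u-q.sum(),ok)
E
```

```text
[-0.001  0.281  0.456  0.501  0.095  0.314] [2.68754513e-07] 6 [4.425 3.173 0.419 0.303 0.278 0.109]
60.3 0.246 [0.08793153 2.00905324] -0.007825650129976047 1
60.3 0.15 [0.28228977 2.04661998] -0.23975063350972503 1
60.3 0.076 [0.45868833 2.04171873] -0.4112479421955655 1
50 0.246 [0.08083288 1.90225725] 0.2858378970794879 1
50 0.15 [0.24133243 1.95978371] 0.06781188977499975 1
50 0.076 [0.39362948 1.97276186] -0.09746331642611583 1
```

Fitting the joint data shows that placing with the tool pitched 60° straight ahead would take joint 5 through its 0 limit. Pointing the tool about 18° left of square keeps q5 well positive and still clears the gap. I yaw first, then tilt.

```bash
python3 - <<'E'
from cell import env
from h import *
k=np.load("k.npz");m=k["m"]
R1=Rt(10,35,1);R2=Rt(10,60.3,1)
p1=np.array([.66,.037,.26])-R1@k["c"];p2=np.array([m[0],m[1],.24])-R2@k["c"]
go(env,p1,R1);print("2nd:",(R1.T@(p2-p1)*1e3).round(1),Ro.from_matrix(R1.T@R2).as_rotvec().round(3))
E
```

```text
shift mm [45.5 -1.2 36.1] rotvec [ 0.16   0.079 -0.244] t 11.82
2nd: [14.   3.6 26.6] [ 0.     0.442 -0.   ]
```

>>> servo_tool(plan=[[[3,0,2],[0.01,0.005,-0.02],50],[[8,0,6],[0.03,0.015,-0.05],50],[[15,0,12],[0.05,0.03,-0.085],50],[[22,-1,18],[0.08,0.04,-0.12],50],[[30,-1,24],[0.11,0.05,-0.16],50],[[37,-1,30],[0.13,0.065,-0.2],50],[[43,-1,34],[0.15,0.075,-0.23],50],[[45,-1,36],[0.16,0.079,-0.244],50]])

```text
clock: 12.48
tool_pos: [0.6754, 0.0385, 0.2603]
ee_rot: [[0.807, 0.175, 0.564], [0.143, -0.985, 0.101], [0.573, -0.001, -0.82]]
force: [-0.4, -0.3, -6.3]
width: 0.0577
```

>>> servo_tool(plan=[[[1,0,2],[0,0.03,0],50],[[3,1,5],[0,0.08,0],50],[[5,1,9],[0,0.14,0],50],[[7,2,14],[0,0.22,0],50],[[9,2,18],[0,0.3,0],50],[[11,3,22],[0,0.37,0],50],[[13,3,25],[0,0.42,0],50],[[14,4,27],[0,0.442,0],50]])

```text
clock: 13.15
tool_pos: [0.7007, 0.0444, 0.2481]
ee_rot: [[0.51, 0.186, 0.84], [0.092, -0.983, 0.161], [0.855, -0.005, -0.518]]
force: [-0.6, 1.7, -6.8]
width: 0.0577
```

```bash
python3 - <<'E'
from cell import env
from h import *
k=np.load("k.npz");m=k["m"];R=Rt(10,60.3,1)
s=env.sense();print(s["tool_pos"],s["joint_positions"].round(3),s["width"],"axis",(s["ee_rot"]@k["h"]).round(3),"ctr",(s["tool_pos"]+s["ee_rot"]@k["c"]).round(4))
go(env,np.array([m[0],m[1],.10])-R@k["c"],R)
d=env.snapshot("side");cv2.imwrite("pics/s7.png",d["pixels"][50:400,100:460])
E
```

```text
[0.70068859 0.04444498 0.24805561] [-0.214  0.078  1.999  1.358  0.351  0.014] 0.057716505760999626 axis [-0.026 -0.    -1.   ] ctr [0.6874 0.0423 0.2424]
shift mm [-121.5    5.    73.6] rotvec [-0.013  0.027  0.002] t 13.15
```

View pics/s7.png

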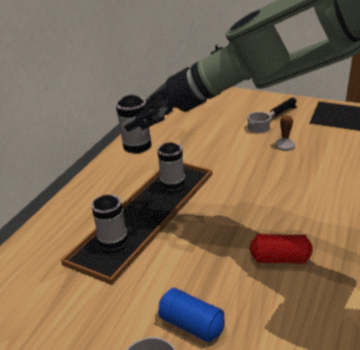

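The shaker hangs upright over the gap at picture (135,123), heavy end down, with the wrist away from its limits. Now I descend.

>>> servo_tool(plan=[[[-4,1,2],[0,0.01,0],50],[[-10,2,6],[-0.01,0.02,0],50],[[-20,3,12],[-0.01,0.027,0],50],[[-32,4,19],[-0.013,0.027,0],50],[[-44,5,27],[-0.013,0.027,0],50],[[-55,5,33],[-0.013,0.027,0],50],[[-64,5,39],[-0.013,0.027,0],50],[[-68,5,41],[-0.013,0.027,0],50]])

```text
clock: 13.87
tool_pos: [0.7014, 0.0391, 0.1673]
ee_rot: [[0.492, 0.172, 0.854], [0.087, -0.985, 0.148], [0.866, 0.001, -0.499]]
force: [-0.4, 0.9, -7.6]
width: 0.0574
```

```bash
python3 - <<'E'
from cell import env
from h import *
k=np.load("k.npz");m=k["m"];R=Rt(10,60.3,1)
s=env.sense();print(s["tool_pos"],s["joint_positions"].round(3),s["width"],"axis",(s["ee_rot"]@k["h"]).round(3),"ctr",(s["tool_pos"]+s["ee_rot"]@k["c"]).round(4))
go(env,np.array([m[0],m[1],.085])-R@k["c"],R)
d=env.snapshot("scene");cv2.imwrite("pics/s8.png",cv2.resize(d["pixels"][170:390,200:440],None,fx=2.5,fy=2.5))
E
```

```text
[0.70139407 0.03912537 0.16733878] [-0.219  0.241  2.048  1.999  0.371 -0.659] 0.057414435749638185 axis [-0.003 -0.003 -1.   ] ctr [0.6882 0.0371 0.1614]
shift mm [-66.   -1.2  38.3] rotvec [0.002 0.005 0.   ] t 13.87
```

View pics/s8.png

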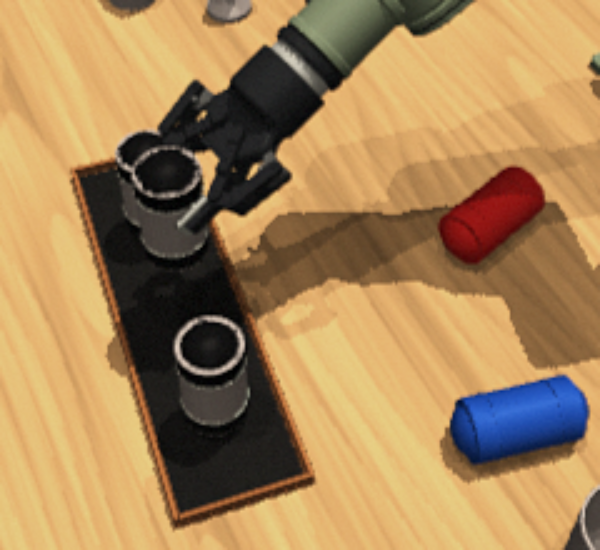

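The shaker hangs upright over the gap at crop (170,205). The standing ones are unmoved and the path down is clear.

>>> servo_tool(plan=[[[-3,0,2],[0,0,0],50],[[-9,0,5],[0,0,0],50],[[-18,0,10],[0,0,0],50],[[-29,-1,17],[0,0.005,0],50],[[-40,-1,23],[0,0.005,0],50],[[-52,-1,30],[0,0.005,0],50],[[-62,-1,36],[0,0.005,0],50],[[-66,-1,38],[0,0.005,0],50]])

```text
clock: 14.58
tool_pos: [0.703, 0.0397, 0.0932]
ee_rot: [[0.485, 0.171, 0.858], [0.085, -0.985, 0.148], [0.87, 0.001, -0.492]]
force: [-0.7, 0.8, -8.2]
width: 0.0576
```

```bash
python3 - <<'E'
from cell import env
from h import *
k=np.load("k.npz");m=k["m"];R=Rt(10,60.3,1)
s=env.sense();ct=s["tool_pos"]+s["ee_rot"]@k["c"];print(s["tool_pos"],s["joint_positions"].round(3),"axis",(s["ee_rot"]@k["h"]).round(3),"ctr",ct.round(4),s["force"],s["ft_torque"])
go(env,np.array([m[0],m[1],.070])-R@k["c"],R)
print("held rim expected in scene t13.87:",proj(env.snapshot("scene"),[.6882,.0371,.2124]),"seen (266.8,238.8)")
d=env.snapshot("scene");print("rim expected now crop:",(proj(d,ct+[0,0,.051])-[200,170])*2.5);cv2.imwrite("pics/s9.png",cv2.resize(d["pixels"][170:390,200:440],None,fx=2.5,fy=2.5))
E
```

```text
[0.70301823 0.03970887 0.09318511] [-0.217  0.42   2.049  2.346  0.48  -1.035] axis [ 0.005 -0.001 -1.   ] ctr [0.6899 0.0378 0.0871] [-0.66360877  0.77730005 -8.17525392] [-0.21236037  1.44868856  0.07337741]
shift mm [-15.7  -0.9   7.1] rotvec [ 0.003 -0.004 -0.001] t 14.58
held rim expected in scene t13.87: [267.12353323 238.68266756] seen (266.8,238.8)
rim expected now crop: [173.20324207 227.78763625]
```

View pics/s9.png

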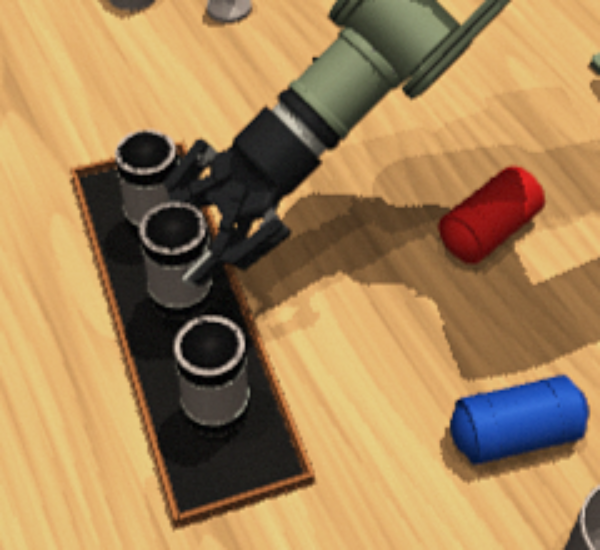

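The rim is at crop (173,230) as expected, in line with the others. I lower slowly until contact.

>>> servo_tool(plan=[[[-2,0,1],[0,0,0],50],[[-4,0,2],[0,0,0],50],[[-6,-1,2],[0,0,0],50],[[-8,-1,3],[0,0,0],50],[[-10,-1,4],[0,0,0],50],[[-11,-1,5],[0,0,0],50],[[-13,-1,5],[0,0,0],50],[[-13,-1,5],[0,0,0],50]])

```text
clock: 15.35
tool_pos: [0.7014, 0.0401, 0.0813]
ee_rot: [[0.482, 0.17, 0.86], [0.083, -0.985, 0.148], [0.872, 0.0, -0.489]]
force: [0.6, 0.6, -7.5]
width: 0.0575
```

>>> servo_tool(plan=[[[0,0,0],[0,0,0],50],[[-0.5,0,0.3],[0,0,0],50],[[-1,0,0.5],[0,0,0],50],[[-1,0,0.5],[0,0,0],50],[[-1.5,0,0.8],[0,0,0],50],[[-2,0,1],[0,0,0],50],[[-2,0,1],[0,0,0],50],[[-2,0,1],[0,0,0],50]])

```text
clock: 16.02
tool_pos: [0.7017, 0.0401, 0.0796]
ee_rot: [[0.481, 0.17, 0.86], [0.083, -0.985, 0.148], [0.873, 0.0, -0.488]]
force: [-0.1, 0.0, -6.4]
width: 0.0572
```

```bash
python3 - <<'E'
from cell import env
from h import *
k=np.load("k.npz")
s=env.sense();print(s["tool_pos"],s["joint_positions"].round(3),"axis",(s["ee_rot"]@k["h"]).round(3),"ctr",(s["tool_pos"]+s["ee_rot"]@k["c"]).round(4),s["force"],s["ft_torque"])
E
```

```text
[0.70166641 0.04013523 0.07964514] [-0.217  0.455  2.05   2.398  0.51  -1.092] axis [ 0.009  0.    -1.   ] ctr [0.6886 0.0382 0.0735] [-0.13447853  0.04560858 -6.38249608] [-0.17743626  1.33089831  0.02463944]
```

Not in contact yet, with the centre at 73.5 mm. It needs about 3.5 mm more.

>>> servo_tool(plan=[[[-0.5,0,0.3],[0,0,0],50],[[-1,0,0.6],[0,0,0],50],[[-1.5,0,0.9],[0,0,0],50],[[-2,0,1.1],[0,0,0],50],[[-2.3,0,1.3],[0,0,0],50],[[-2.6,0,1.5],[0,0,0],50],[[-2.6,0,1.5],[0,0,0],50],[[-2.6,0,1.5],[0,0,0],50]])

```text
clock: 16.68
tool_pos: [0.7018, 0.0401, 0.0767]
ee_rot: [[0.481, 0.17, 0.86], [0.083, -0.985, 0.148], [0.873, 0.0, -0.488]]
force: [-0.3, 0.2, -6.3]
width: 0.0576
```

```bash
python3 - <<'E'
from cell import env
from h import *
k=np.load("k.npz")
for _ in range(3):
  s=env.sense();print("ctr",(s["tool_pos"]+s["ee_rot"]@k["c"]).round(4),(s["ee_rot"]@k["h"]).round(3),s["force"],s["ft_torque"]);env.snapshot("side")
E
```

```text
ctr [0.6886 0.0382 0.0705] [ 0.009  0.    -1.   ] [-0.29390018  0.17474813 -6.27491109] [-0.23999888  1.31769311  0.05366695]
ctr [0.6887 0.0382 0.0706] [ 0.01  0.   -1.  ] [-0.52457815  0.07759539 -6.55391314] [-0.28097953  1.36817825  0.00300231]
ctr [0.6887 0.0382 0.0706] [ 0.01  0.   -1.  ] [ 0.56422959  0.04693119 -7.01964126] [-0.24995342  1.37433456  0.01347643]
```

>>> servo_tool(plan=[[[-0.3,0,0.2],[0,0,0],50],[[-0.5,0,0.3],[0,0,0],50],[[-0.7,0,0.4],[0,0,0],50],[[-0.9,0,0.5],[0,0,0],50],[[-1.1,0,0.6],[0,0,0],50],[[-1.3,0,0.7],[0,0,0],50],[[-1.3,0,0.7],[0,0,0],50],[[-1.3,0,0.7],[0,0,0],50]])

```text
clock: 17.5
tool_pos: [0.7019, 0.0402, 0.0755]
ee_rot: [[0.48, 0.17, 0.86], [0.083, -0.985, 0.148], [0.873, 0.0, -0.487]]
force: [-0.4, 0.4, -5.9]
width: 0.0576
```

```bash
python3 - <<'E'
from cell import env
from h import *
k=np.load("k.npz")
for _ in range(3):
  s=env.sense();print("ctr",(s["tool_pos"]+s["ee_rot"]@k["c"]).round(4),(s["ee_rot"]@k["h"]).round(3),s["force"],s["ft_torque"]);env.snapshot("side")
E
```

```text
ctr [0.6888 0.0382 0.0694] [ 0.01   0.001 -1.   ] [-0.4328834   0.35949394 -5.90084541] [-0.22394838  1.28169773 -0.01898446]
ctr [0.6888 0.0382 0.0694] [ 0.01  0.   -1.  ] [-0.58339609  0.23026828 -4.85353936] [-0.14814027  1.24881584 -0.01065008]
ctr [0.6888 0.0382 0.0694] [ 0.01  0.   -1.  ] [-0.19400078  0.32795286 -4.95638677] [-0.17392433  1.28003711  0.0116552 ]
```

Contact is starting: the held weight is down to 5 N. I go 1 mm more, then open slowly.

>>> servo_tool(plan=[[[-0.3,0,0.2],[0,0,0],50],[[-0.6,0,0.3],[0,0,0],50],[[-0.9,0,0.5],[0,0,0],50],[[-0.9,0,0.5],[0,0,0],50],[[-0.9,0,0.5],[0,0,0],50],[[-0.9,0,0.5],[0,0,0],50],[[-0.9,0,0.5],[0,0,0],50],[[-0.9,0,0.5],[0,0,0],50]], newtons=30)

```text
clock: 18.32
tool_pos: [0.7024, 0.0402, 0.0753]
ee_rot: [[0.479, 0.17, 0.861], [0.083, -0.985, 0.149], [0.874, 0.001, -0.486]]
force: [-3.3, -0.1, 2.8]
width: 0.0574
```

>>> servo_tool(plan=[[[0,0,0],[0,0,0],59],[[0,0,0],[0,0,0],60],[[0,0,0],[0,0,0],61],[[0,0,0],[0,0,0],62],[[0,0,0],[0,0,0],64],[[0,0,0],[0,0,0],66],[[0,0,0],[0,0,0],68],[[0,0,0],[0,0,0],70]])

```text
clock: 18.98
tool_pos: [0.7018, 0.0401, 0.0742]
ee_rot: [[0.481, 0.17, 0.86], [0.083, -0.985, 0.148], [0.873, 0.0, -0.488]]
force: [-0.0, -0.5, -0.2]
width: 0.0697
```

>>> servo_tool(plan=[[[0,0,0],[0,0,0],72],[[0,0,0],[0,0,0],74],[[0,0,0],[0,0,0],76],[[0,0,0],[0,0,0],78],[[0,0,0],[0,0,0],80],[[0,0,0],[0,0,0],82],[[0,0,0],[0,0,0],84],[[0,0,0],[0,0,0],85]])

```text
clock: 19.65
tool_pos: [0.7017, 0.0401, 0.0742]
ee_rot: [[0.481, 0.17, 0.86], [0.083, -0.985, 0.148], [0.873, 0.0, -0.488]]
force: [1.5, 0.1, 0.1]
width: 0.0852
```

```bash
python3 - <<'E'
from cell import env
from h import *
s=env.sense();print(s["tool_pos"],s["width"],s["force"])
d=env.snapshot("scene");cv2.imwrite("pics/s10.png",cv2.resize(d["pixels"][170:390,200:440],None,fx=2.5,fy=2.5))
for z in(.121,):print("rim expected crop:",(proj(d,[.6885,.0383,.121])-[200,170])*2.5)
E
```

```text
[0.70174283 0.04012805 0.07422712] 0.08520675270719338 [1.48392264 0.05482364 0.13289178]
rim expected crop: [176.30440249 239.504635  ]
```

View pics/s10.png

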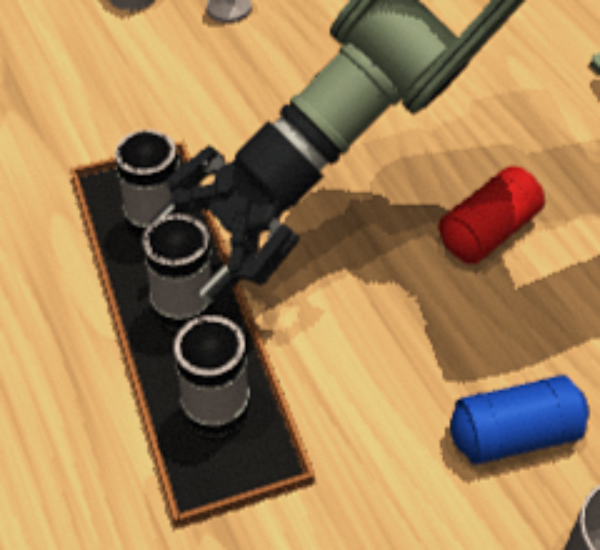

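It stands in place between the other two with the fingers clear. I retreat along the tool axis.

>>> servo_tool(plan=[[[0,0,-5],[0,0,0],85],[[0,0,-13],[0,0,0],85],[[0,0,-23],[0,0,0],85],[[0,0,-36],[0,0,0],85],[[0,0,-50],[0,0,0],85],[[0,0,-65],[0,0,0],85],[[0,0,-80],[0,0,0],85],[[0,0,-90],[0,0,0],85]])

```text
clock: 20.37
tool_pos: [0.6224, 0.0268, 0.1186]
ee_rot: [[0.481, 0.17, 0.86], [0.083, -0.985, 0.148], [0.873, 0.0, -0.488]]
force: [0.2, 0.2, 0.2]
width: 0.0849
```

>>> servo_tool(plan=[[[0,0,-8],[0,0,0],85],[[0,0,-18],[0,0,0],85],[[0,0,-30],[0,0,0],85],[[0,0,-42],[0,0,0],85],[[0,0,-52],[0,0,0],85],[[0,0,-60],[0,0,0],85],[[0,0,-60],[0,0,0],85],[[0,0,-60],[0,0,0],85]])

```text
clock: 21.03
tool_pos: [0.5724, 0.0177, 0.1479]
ee_rot: [[0.48, 0.17, 0.861], [0.083, -0.986, 0.148], [0.873, 0.001, -0.487]]
force: [0.4, -0.6, 0.5]
width: 0.0848
```

>>> servo_tool(plan=[[[0,0,0],[0,0,0],85],[[0,0,0],[0,0,0],85],[[0,0,0],[0,0,0],85],[[0,0,0],[0,0,0],85],[[0,0,0],[0,0,0],85],[[0,0,0],[0,0,0],85],[[0,0,0],[0,0,0],85],[[0,0,0],[0,0,0],85]])

```text
clock: 21.7
tool_pos: [0.5727, 0.018, 0.1473]
ee_rot: [[0.481, 0.17, 0.86], [0.083, -0.985, 0.148], [0.873, 0.0, -0.488]]
force: [0.5, 0.3, 0.3]
width: 0.0847
```

>>> servo_tool(plan=[[[0,0,0],[0,0,0],85],[[0,0,0],[0,0,0],85],[[0,0,0],[0,0,0],85],[[0,0,0],[0,0,0],85],[[0,0,0],[0,0,0],85],[[0,0,0],[0,0,0],85],[[0,0,0],[0,0,0],85],[[0,0,0],[0,0,0],85]])

```text
clock: 22.37
tool_pos: [0.5727, 0.0179, 0.1474]
ee_rot: [[0.481, 0.17, 0.86], [0.083, -0.985, 0.148], [0.873, 0.0, -0.488]]
force: [-0.0, -0.8, -0.2]
width: 0.085
```

```bash
python3 - <<'E'
from cell import env
from h import *
s=env.sense();print(s["tool_pos"],s["force"],s["joint_positions"].round(2))
d=env.snapshot("scene");im0=cv2.imread("pics/scene0.png")
df=cv2.absdiff(im0,d["pixels"]).max(2)
for n,r in(("near",(262,290,306,348)),("far",(240,215,280,258)),("tamper",(278,142,305,182)),("porta",(238,122,268,176)),("mug",(422,360,478,430)),("gap",(245,250,300,300))):
    print(n,int((df[r[1]:r[3],r[0]:r[2]]>50).sum()))
for i in range(10):env.snapshot("scene")
e=env.snapshot("scene");print("motion in gap",int(cv2.absdiff(e["pixels"],d["pixels"])[255:300,245:300].max()))
print("rim expected crop:",(proj(d,[.6885,.0383,.121])-[200,170])*2.5)
cv2.imwrite("pics/s11.png",cv2.resize(e["pixels"][170:390,200:440],None,fx=2.5,fy=2.5))
E
```

```text
[0.57269426 0.01787461 0.14739695] [-0.04051997 -0.79485964 -0.18263234] [-0.39  0.06  2.35  2.03  0.54 -0.82]
near 36
far 18
tamper 349
porta 0
mug 0
gap 248
motion in gap 53
rim expected crop: [176.30440249 239.504635  ]
```

View pics/s11.png

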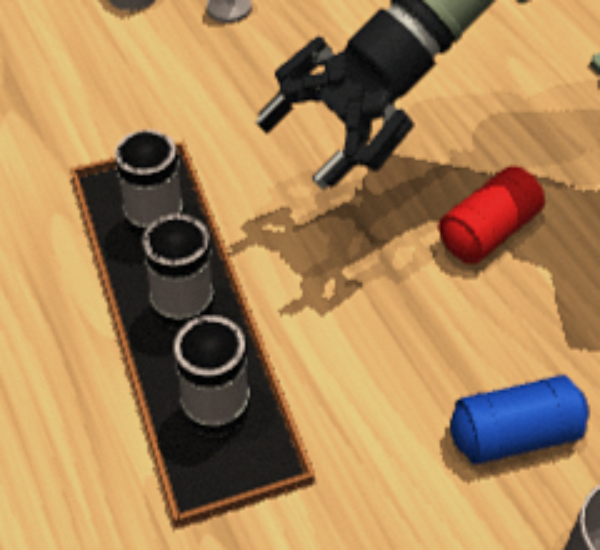

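It stands upright, its rim at (176,241) against an expected (176,240). Small rocking is left, so I wait for it to settle. I'll also check the tamper, where the difference is probably shadow.

>>> servo_tool(plan=[[[0,0,0],[0,0,0],85],[[0,0,0],[0,0,0],85],[[0,0,0],[0,0,0],85],[[0,0,0],[0,0,0],85],[[0,0,0],[0,0,0],85],[[0,0,0],[0,0,0],85],[[0,0,0],[0,0,0],85],[[0,0,0],[0,0,0],85]])

```text
clock: 23.63
tool_pos: [0.5727, 0.0179, 0.1474]
ee_rot: [[0.481, 0.17, 0.86], [0.083, -0.985, 0.148], [0.873, 0.0, -0.488]]
force: [0.4, 0.1, -0.2]
width: 0.085
```

>>> servo_tool(plan=[[[0,0,0],[0,0,0],85],[[0,0,0],[0,0,0],85],[[0,0,0],[0,0,0],85],[[0,0,0],[0,0,0],85],[[0,0,0],[0,0,0],85],[[0,0,0],[0,0,0],85],[[0,0,0],[0,0,0],85],[[0,0,0],[0,0,0],85]])

```text
clock: 24.3
tool_pos: [0.5727, 0.0179, 0.1474]
ee_rot: [[0.481, 0.17, 0.86], [0.083, -0.985, 0.148], [0.873, 0.0, -0.488]]
force: [-1.4, 0.0, -0.3]
width: 0.0853
```

>>> servo_tool(plan=[[[0,0,0],[0,0,0],85],[[0,0,0],[0,0,0],85],[[0,0,0],[0,0,0],85],[[0,0,0],[0,0,0],85],[[0,0,0],[0,0,0],85],[[0,0,0],[0,0,0],85],[[0,0,0],[0,0,0],85],[[0,0,0],[0,0,0],85]])

```text
clock: 24.97
tool_pos: [0.5727, 0.0179, 0.1474]
ee_rot: [[0.481, 0.17, 0.86], [0.083, -0.985, 0.148], [0.873, 0.0, -0.488]]
force: [0.6, 0.0, -0.3]
width: 0.0849
```

```bash
python3 - <<'E'
from cell import env
from h import *
im0=cv2.imread("pics/scene0.png")
f=[env.snapshot("scene") for _ in range(20)]
def mot(r):return max(int((cv2.absdiff(g["pixels"],f[0]["pixels"]).max(2)[r[1]:r[3],r[0]:r[2]]>25).sum()) for g in f)
print("moving px gap",mot((250,250,292,300)),"near",mot((262,290,306,348)),"control wood",mot((100,380,150,430)))
# tamper handle (dark brown) centroid and base, before/after; template shift
for n,r in(("tamper",(276,140,306,182)),("near",(262,290,306,348)),("far",(242,218,278,250)),("red",(372,232,422,278)),("blue",(376,315,440,360)),("mug",(420,360,480,430)),("porta",(238,120,270,178))):
    t=cv2.Canny(im0[r[1]:r[3],r[0]:r[2]],60,150).astype(np.float32);x=cv2.Canny(f[-1]["pixels"][r[1]:r[3],r[0]:r[2]],60,150).astype(np.float32)
    print(n,cv2.phaseCorrelate(cv2.GaussianBlur(t,(5,5),1),cv2.GaussianBlur(x,(5,5),1)))
cv2.imwrite("pics/s12.png",cv2.resize(np.vstack([im0[135:190,230:330],f[-1]["pixels"][135:190,230:330]]),None,fx=5,fy=5))
E
```

```text
moving px gap 7 near 0 control wood 0
tamper ((0.29818463978222454, 0.5319899590364763), 0.46329743773848925)
near ((0.519437311183701, -0.13944065636188085), 0.7961212151138871)
far ((0.1404761107476986, 0.016853664255439327), 0.953233434094323)
red ((0.021168241783367847, 0.0364369771041666), 0.6064497971534729)
blue ((-0.001138432355062946, 0.3072856886852584), 0.9659795593884256)
mug ((0.03879165385801997, -0.11613117841194054), 0.9887007706695132)
porta ((-0.09542767356471771, -0.05567147641806969), 0.9851949796080589)
```

View pics/s12.png

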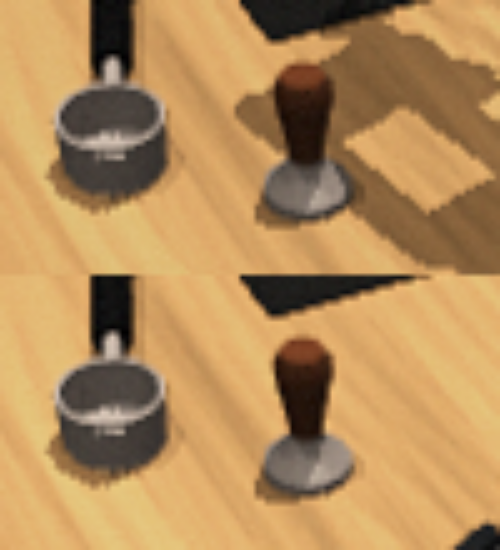

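The tamper is unmoved and the difference was only shadow. I let the last faint rocking die out, then hand in.

```bash
python3 - <<'E'
from cell import env
from h import *
f=[env.snapshot("scene")["pixels"] for _ in range(60)][-20:]
print(max(int((cv2.absdiff(g,f[0]).max(2)[250:300,250:292]>25).sum()) for g in f),env.sense()["clock"])
print(env.sign_off())
E
```

```text
26 28.9667
the job is handed in; nothing more can be done
None
```

The fallen shaker now stands upright on its heavy end in the gap between the other two, and I handed the job in at about 29 s.

- **Finding the heavy end:** I gripped it at its centre and lifted it slightly. It weighed about 6.8 N, with a +0.29 N m moment that put the weight in the -y end. After I set it down and regripped nearer the light end, the moment still agreed.
- **Placing:** I turned it heavy end down, lowered it until I felt contact, released slowly and backed the arm clear.

**Last checks**
- **Position:** its rim was within about a pixel of the expected mid-gap spot, in line with the other two. The two standing shakers are 242 mm apart centre to centre, so it should have about 60 mm clear on each side.
- **Other items:** the picture comparison showed shifts of about half a pixel or less for the standing shakers, red and blue cylinders, mug and portafilter. The tamper's match was poor, but a crop showed only a shadow had changed.
- **Arm:** it touched nothing, and the force reading was near zero.
- **Disagreement:** the wobble had not fully died out. The last motion check showed 26 changed pixels around the placed shaker, against 7 a few seconds earlier. I read this as slight residual rocking and handed in without waiting for it to stop. The shaker itself stayed upright in every picture I viewed after release.

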